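# Open the chip guard and torque the strap clamp

## Robot

A 6-joint arm with a two-finger parallel gripper is mounted at the origin on the work surface. World frame = base frame: x ahead of the robot, y to its left, z up, the work surface at z = 0. Lengths are in m, angles in rad, forces in N, time in s.
With the tool pointing down it reaches from about 0.35 to 0.775 m from the base axis. Payload 5.5 kg.
Tool frame: the origin (TCP) lies between the finger pads; the fingertips stand 22 mm ahead of it and the grasp point (between the pads) lies 3 mm ahead of it (env.finger_overhang is the distance from the TCP to the fingertips, in m); y points along the fingers, x is the direction in which the jaws open and shut, and the axes are right-handed (so a half turn about y gives the same grasp; the last joint's range is limited). The gripper opens to 85 mm and grips with 20 to 120 N. Pads are 22 mm wide; open, the fingers measure 114 mm over their backs; the gripper's body (76 mm by 85 mm) begins 54 mm behind the grasp point. The pads swing forward as they close: fully open they stand 13 mm farther back than shut.
Start: joints at [1.119, 0.313, 0.046, 1.304, 0, 1.431], TCP at [0.176, 0.547, 0.253] pointing down, gripper open.
Joint ranges: [-2.76, 2.76], [-0.86, 1.69], [-1.03, 1.26], [-2.2, 2.34], [-1.47, 1.5], [-3.14, 3.14]. Speed limits (rad/s): [2.57, 2.57, 3.14, 3.14, 3.14, 3.14].

## Interface

Orientations are given as a unit quaternion [w, x, y, z].
In Python, from workcell import monitor, cams, job, env gives the robot as it stands.
- The arm moves only by the tool drive_tool, never from a script. Its argument "plan" is text: rows parted by semicolons, each of 7 numbers parted by spaces: the opening, from -1 (shut) to 1 (fully open), then the shift along the tool's x, y, z in mm, then the turn, a rotation vector about the tool's x, y, z in degrees. In form: gripper x y z rx ry rz; .... A call has 1 to 8 rows; each row shifts and turns the pose as measured when the row begins, along the tool's axes as they then stand; what a row does not reach is not made up. A row lasts 1/8 s, in which the tool goes at most 62.5 mm and 10.7 degrees, less where a joint would pass 70% of its speed; a pose out of reach is approached as far as the arm can. A call is refused whole if a number of a shift passes 62.5 or a number of a turn 10.7, either way. A call with a gripper value outside its range is refused whole. The fingers move at their own pace and stop on an object; "grip_force" is the grip in N (left out, the last holds). Time passes only in rows, so rows that do not move let the fingers close. It gives the time, the measured TCP pose, the force and the opening at its end, in the units of the state.
- monitor.get_state(): the state, without advancing time (a new reading comes with each control period).
- cams.read_camera(name): name is "side" or "top" or "wrist"; returns (picture, depth): 420x560x3 uint8, red, green, blue; 420x560 float32, m along the optical axis (not along the pixel's ray), 0 where there is no reading.
- cams.calibration(name): a dict with "fx", "fy", "cx", "cy" (pixels), "R" (3x3) and "t" (3): a world point X has camera coordinates R X + t. Camera axes: x right, y down, z forward; pixel columns grow to the right and rows downward; lengths in m; the calibration is good to about 2 mm. The wrist camera is an equidistant fisheye: a pixel r from the principal point sees the ray r / f radians off the axis. A picture is of the moment at which its call begins: read the wrist's pose just before it. calibration takes no time and is no camera call; for the wrist camera it gives the pose at the moment of the call.
- job.hand_in(): hands the job in, once; it reports no verdict.
The state is a dict: "clock": time; "joint_pos": joint angles; "qvel": joint speeds; "tau": joint torques, N m; "tcp_pos": TCP position; "orientation": TCP orientation; "wrist_force": force on the tool from outside, world axes, zero at the start; "ft_torque": the same for the moment, N m; "finger_gap": finger opening in m.
Only numpy, scipy, OpenCV 4.12 (cv2) and the standard library are available. Lean on these libraries where they do the work, as an engineer would, in place of code of your own. Each camera call takes 0.05 s, during which the arm holds its last target.

## Task

Swing the chip guard's door wide open (at least about 80 degrees) by its handle, then turn the clamp lever inside clockwise, seen from above, until its slip clutch gives the first click, and stop there, before the second click. Let go and leave the door standing open; do not disturb the things lying around on the bench.

Things in the scene. Friction and masses are not known exactly. Their poses are not given: they have to be found in the camera images.
- guard: Low box bolted to the bench over a clamp: dark steel base plate, 5 mm clear plastic walls with aluminium edges, 260 (x) by 230 (y) by 165 high (z) mm. Origin: centre of its underside, on the bench. Door on its -x face (x = -130 mm). The rear of its top (x -10 to +130 mm) is a fixed roof at 165 mm; the front is covered only by the door's lip. It never moves in an episode.
- door (a joint): Door angle, rad: 0 shut, 1.75 fully open (stop). Clear panel 222 mm wide, its foot 26 and its top 163 mm above the bench, with a flat lip that reaches 118 mm back over the top at 160-165 mm. Hinged on the guard's -y side; opens counter-clockwise seen from above. No latch; friction of 0.15 N m holds it where it is left. Starts up to 0.12 ajar.
- door_handle: The door's handle: an upright black round grip, 14 mm in diameter, standing 48 mm out from the panel's middle (38 mm clear gap), 195 mm along the door from the hinge. Origin on the grip's axis, 141 mm above the bench; the grip ends 22 mm above it and 60 mm below, where a steel arm joins the door. The grip can revolve on its own upright axis.
- door_hinge (a point): Point on the door's upright hinge axis, at the same height as door_handle.
- screw (a joint): Rotation of the clamp screw, rad, growing clockwise seen from above; runs freely (about 0.05 N m) up to 1.25, where the clamp is tight and it stops hard. Starts between 0 and 0.8. The lever drives it through the slip clutch.
- clutch (a joint): Slip of the lever on the screw, rad, clockwise; 0 at the start. The lever turns the screw without slip until the screw is tight, then the clutch slips at 0.6 N m (the force at the grip rises from under 1 N to about 8.6 N) and stays where left; the click is not heard, only this slip shows it. First click at 0.10 rad of slip; second click, one too many, at 0.45 rad.
- screw_axis (a point): Point on the upright axis of the clamp screw, 139 mm above the bench, 40 mm in front of the guard's centre (guard x = -40, y = 0).
- lever_grip (a point): Grip point on the clamp lever: upright black round post, 16 mm in diameter, 70 mm from the screw axis. On the post's axis, 139 mm above the bench; the post ends 17 mm above it and the lever arm's top is 45 mm below. At screw 0 the lever points 143 degrees clockwise (from above) from the guard's +x; tightening swings it past the doorway towards the guard's +y side (215 degrees at screw 1.25).
- spanner: Loose steel open-ended spanner, 190 mm long, lying on the bench; bystander. Origin near its middle, on the bench.
- tape_roll: Loose roll of tape lying flat, 90 mm across, 22 mm high; bystander. Origin at the centre of its underside.
- bit_cup: Loose steel cup, 72 mm across, 85 mm high; bystander. Origin at the centre of its underside.

How it is judged:
On the way, in this order (a step that is already met when the one before it is completed fails the run):
1. the door is being swung open past 0.5 rad (30 degrees) with the fingers on its handle (value of joint door above 0.5 rad and contact force between the fingers and door_handle above 0.3 N), for 0.05 s.
2. the door is swung open at least 1.35 rad (77 degrees) (value of joint door above 1.35 rad), for 0.2 s.
3. the clamp screw is tight and its clutch has given the first click (value of joint screw above 1.19 rad and value of joint clutch above 0.1 rad and value of joint door above 1.3 rad), for 0.2 s.
At the end, for the whole second after the job is handed in: The door stands open at least 1.3 rad (75 degrees) and at rest, the clamp screw is tight (at least 1.19 rad), the clutch has slipped past its first click (0.10 rad) but not to its second (0.45 rad), and the spanner, tape roll and cup lie within 30 mm of where they were (all of step 3 and value of joint clutch below 0.45 rad and velocity of joint door between -0.05 and 0.05 rad/s and velocity of joint clutch below 0.05 rad/s and distance of each of spanner, tape_roll, bit_cup from where it was at the start of the episode below 0.03 m); the robot touches nothing.
It fails at once if the clutch is driven to its second click (value of joint clutch above 0.45 rad).
It fails at once if a bystander is displaced by more than 30 mm (distance of any of spanner, tape_roll, bit_cup from where it was at the start of the episode above 0.03 m).
It also fails if it takes over 58 s, if anything falls off the work surface, if the arm or the gripper's body presses on something with over 40 N, if the wrist force passes 120 N, or if a joint passes its speed limit or range.

## Working session

There is one attempt and no reset: what is moved stays moved. The work goes in short steps, Python scripts to look and compute and a tool call to move; the robot and the scene stay as the last step left them, time stands still between calls to the robot, and variables do not carry over. Pictures are saved under pics/ and viewed, and the job is handed in when it is done.

Besides the shell and the picture viewer there is one more tool, called after "Call:" as name(argument=value, ...) on one line, values as JSON. drive_tool: Moves the arm, as the interface text tells. Its arguments: {"type":"object","properties":{"plan":{"type":"string"},"grip_force":{"type":"number"}},"required":["plan"]}

```bash
ls; mkdir -p pics
python3 - <<'E'
from workcell import monitor,cams,job,env
import cv2,numpy as np
print(monitor.get_state())
for n in ("side","top","wrist"):
    p,d=cams.read_camera(n); np.savez(f"pics/{n}0.npz",p=p,d=d); c=cams.calibration(n); print(n,c)
    cv2.imwrite(f"pics/{n}0.png",p[:,:,::-1])
E
```

```text
pics
{'clock': 0.0, 'joint_pos': array([ 1.11938876e+00,  3.14019037e-01,  4.49712414e-02,  1.30360407e+00,
       -8.78320839e-06,  1.43120210e+00]), 'qvel': array([-7.14984754e-04,  8.24162435e-05, -8.14742333e-04,  5.44247539e-04,
        3.72654036e-04, -1.62448904e-03]), 'tau': array([ 7.99222516e-05, -4.80630577e+01,  2.98533279e+01,  1.92186580e-02,
        3.46472495e-05,  3.96223982e-06]), 'tcp_pos': array([0.17619981, 0.54683709, 0.25239507]), 'orientation': array([-0.57126182,  0.57188467,  0.41572007, -0.41687489]), 'wrist_force': array([-0.44400713, -0.0755143 ,  0.32725793]), 'ft_torque': array([-0.02627713, -0.03945372,  0.01744737]), 'finger_gap': 0.08540408578811634}
side {'fx': 419.4794991316146, 'fy': 419.4794991316146, 'cx': 278.84418652923307, 'cy': 207.81531110143138, 'R': array([[ 0.85960215, -0.51082372, -0.01196954],
       [-0.28784879, -0.46476478, -0.83733911],
       [ 0.42216965,  0.72322392, -0.54655279]]), 't': array([-0.46542721,  0.25287134,  0.91258822])}
top {'fx': 518.909228213133, 'fy': 518.909228213133, 'cx': 274.5116754015018, 'cy': 223.20121782702807, 'R': array([[ 0.0078656 , -0.99995204, -0.00583453],
       [-0.98106547, -0.00658763, -0.19356433],
       [ 0.19351662,  0.00724656, -0.98107024]]), 't': array([0.0137704 , 0.572332  , 1.05941899])}
wrist {'fx': 325.19226210127806, 'fy': 325.19226210127806, 'cx': 277.0242314087846, 'cy': 209.79931864854208, 'R': array([[ 0.30686895,  0.95175119, -0.00105448],
       [ 0.89926175, -0.2895818 ,  0.32782723],
       [ 0.3117046 , -0.10154825, -0.9447371 ]]), 't': array([-0.57435915, -0.04358541,  0.38270056])}
```

View pics/top0.png

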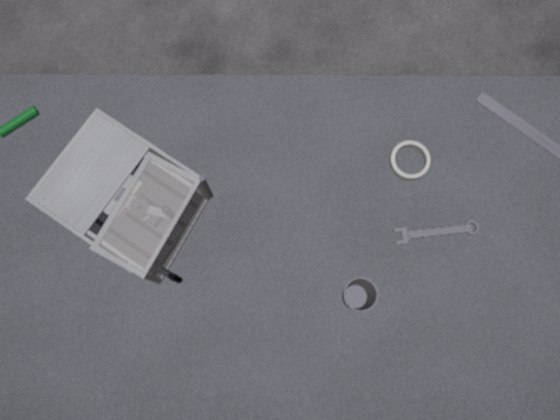

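View pics/side0.png

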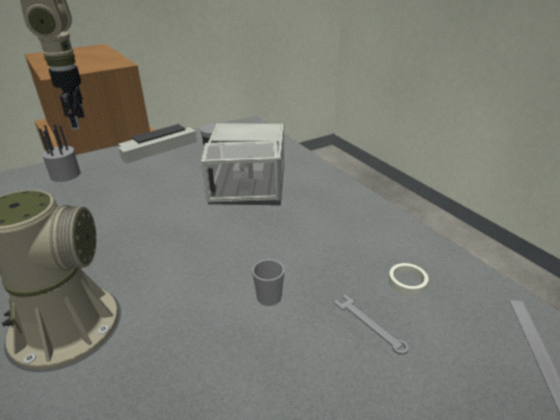

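View pics/wrist0.png

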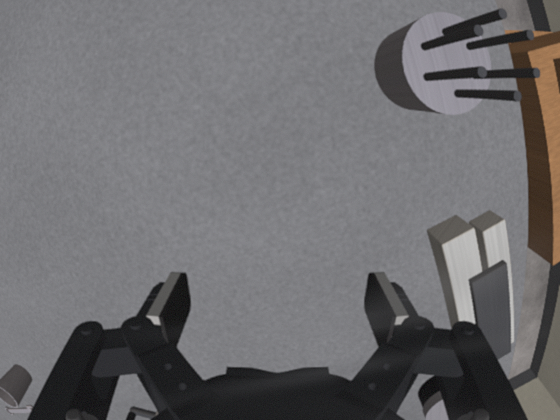

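Run:
```python
import cv2,numpy as np
p=np.load("pics/top0.npz")['p'][95:295,15:225]
p=cv2.resize(p,None,fx=3.6,fy=3,interpolation=cv2.INTER_CUBIC) if 0 else cv2.resize(p,None,fx=3,fy=3,interpolation=cv2.INTER_CUBIC)
cv2.imwrite("pics/topc.png",np.clip(p[:,:,::-1].astype(float)*1.4,0,255).astype(np.uint8))
p=np.load("pics/side0.npz")['p'][115:215,190:300]
cv2.imwrite("pics/sidec.png",cv2.resize(p,None,fx=6,fy=6,interpolation=cv2.INTER_CUBIC)[:,:,::-1])
```

```text
(no output)
```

View pics/topc.png

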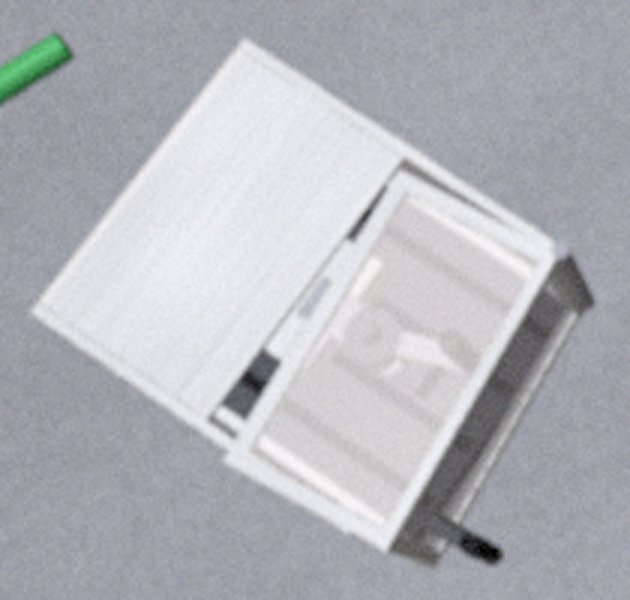

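View pics/sidec.png

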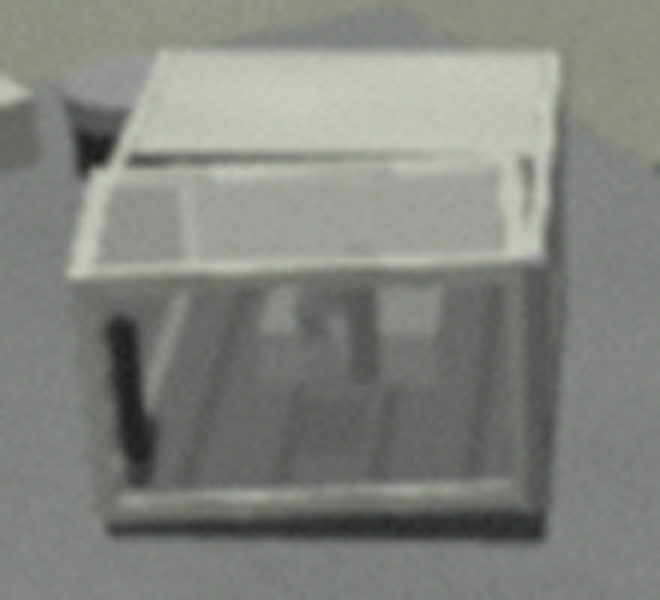

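```bash
cat > h.py <<'E'
import numpy as np,cv2
from workcell import monitor,cams,job,env
def ray(n,u,v,z,c=None):
    c=c or cams.calibration(n); R,t=c['R'],c['t']
    d=R.T@np.array([(u-c['cx'])/c['fx'],(v-c['cy'])/c['fy'],1]); o=-R.T@t
    return o+d*(z-o[2])/d[2]
def proj(n,X,c=None):
    c=c or cams.calibration(n); q=np.asarray(X)@c['R'].T+c['t']
    return np.c_[q[:,0]/q[:,2]*c['fx']+c['cx'],q[:,1]/q[:,2]*c['fy']+c['cy']]
E
python3 - <<'E'
from h import *
f=lambda x,y:(15+(x+.5)/3-.5,95+(y+.5)/3-.5)
P={}
for k,x,y,z in [('BR',245,40,.165),('BL',35,313,.165),('FR',555,243,.165),('FL',388,551,.165),('midL',232,455,.165),('bFR',594,300,0.0),('bFL',435,565,0.0),('handtop',495,553,.163)]:
    P[k]=ray('top',*f(x,y),z); print(k,P[k].round(4))
d=P['BL']-P['BR']; print(np.degrees(np.arctan2(d[1],d[0]))-90,np.linalg.norm(d))
d=P['BR']-P['FR']; print(np.degrees(np.arctan2(d[1],d[0])),np.linalg.norm(d))
d=P['bFL']-P['bFR']; print(np.degrees(np.arctan2(d[1],d[0]))-90,np.linalg.norm(d))
d=P['FL']-P['FR']; print(np.degrees(np.arctan2(d[1],d[0]))-90,np.linalg.norm(d))
print(cams.calibration('top')['R'].T@-cams.calibration('top')['t'])
print(P['handtop']-P['FR'],np.linalg.norm((P['handtop']-P['FR'])[:2]))
E
```

```text
BR [0.7864 0.3804 0.165 ]
BL [0.5958 0.5037 0.165 ]
FR [0.6453 0.1655 0.165 ]
FL [0.4424 0.2641 0.165 ]
midL [0.503  0.3676 0.165 ]
bFR [0.6488 0.1602 0.    ]
bFL [0.4467 0.2713 0.    ]
handtop [0.4418 0.1966 0.163 ]
57.11861699111995 0.22704806236211555
56.69941883071063 0.25708569226576305
61.19868281659603 0.2305821853824763
64.10234361500017 0.2255712150273782
[0.35637167 0.0098629  1.15022784]
[-0.20350975  0.03106658 -0.002     ] 0.20586731186268306
```

```bash
cat >> h.py <<'E'
def G(yaw,c,pts):
    pts=np.asarray(pts,float); a=np.radians(yaw); R=np.array([[np.cos(a),-np.sin(a),0],[np.sin(a),np.cos(a),0],[0,0,1]])
    return pts@R.T+np.array([c[0],c[1],0])
HX,HY=-.130,-.111
def door(th,pts): # door coords: (along, out, z), at 0: along=+y, out=-x
    pts=np.asarray(pts,float); ca,sa=np.cos(th),np.sin(th)
    return np.c_[HX-pts[:,0]*sa-pts[:,1]*ca, HY+pts[:,0]*ca-pts[:,1]*sa, pts[:,2]]
def lines(th,sc):
    L=[]
    for z in (0,.165): 
        q=[(-.13,-.115,z),(.13,-.115,z),(.13,.115,z),(-.13,.115,z)]
        L.append((q+[q[0]],(0,0,255)) if z==0 else (q[0:4],(0,0,255)))
    L.append(([(-.01,-.115,.165),(-.01,.115,.165)],(0,0,255)))
    for y in (-.115,.115): L.append(([(-.13,y,0),(-.13,y,.165)],(0,0,255)))
    L.append((door(th,[(0,0,.026),(.222,0,.026),(.222,0,.163),(0,0,.163),(0,0,.026)]),(0,255,0)))
    L.append((door(th,[(0.0,0,.165),(.222,0,.165),(.222,-.118,.165),(0.0,-.118,.165)]),(0,255,0)))
    L.append((door(th,[(.195,.048,.163),(.195,.048,.081),(.195,0,.081)]),(255,0,0)))
    a=-np.radians(143)-sc
    L.append(([(-.04,0,.094),(-.04+.07*np.cos(a),.07*np.sin(a),.094),(-.04+.07*np.cos(a),.07*np.sin(a),.156)],(255,0,255)))
    return L
def overlay(n,img,yaw,c,th,sc,x0,x1,y0,y1,s,out,cal=None):
    im=cv2.resize(img[y0:y1,x0:x1],None,fx=s,fy=s,interpolation=cv2.INTER_CUBIC)[:,:,::-1].copy()
    for p,col in lines(th,sc):
        q=(proj(n,G(yaw,c,p),cal)-[x0,y0]+.5)*s
        cv2.polylines(im,[q.round().astype(np.int32)],False,col,1,cv2.LINE_AA)
    cv2.imwrite(out,im)
E
cat > ov.py <<'E'
from h import *
import sys
yaw,cx,cy,th,sc=map(float,sys.argv[1:6])
overlay('top',np.load("pics/top0.npz")['p'],yaw,(cx,cy),th,sc,15,225,95,295,3,'pics/o1.png')
overlay('side',np.load("pics/side0.npz")['p'],yaw,(cx,cy),th,sc,190,300,115,215,6,'pics/o2.png')
a=cv2.imread('pics/o1.png');b=cv2.imread('pics/o2.png')
E
python3 - <<'E'
import numpy as np
a=np.radians(57)
m=(np.array([.7864,.3804])+[.5958,.5037])/2
print(m-.13*np.array([np.cos(a),np.sin(a)]))
E
python3 ov.py 57 .620 .333 .1 .3
```

```text
[0.62029693 0.33302283]
```

View pics/o1.png

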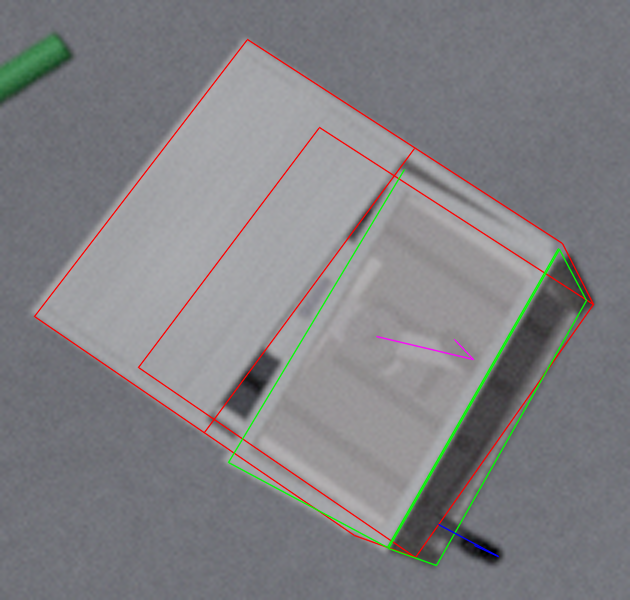

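View pics/o2.png

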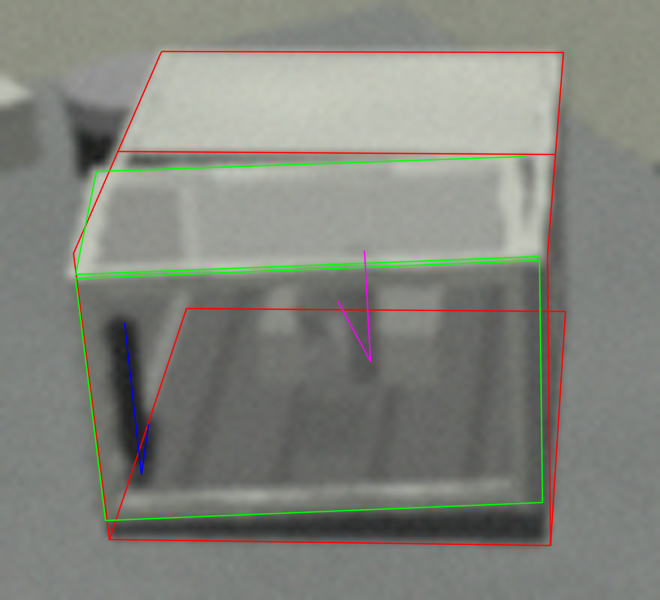

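```bash
cat >> h.py <<'E'
from scipy.spatial.transform import Rotation as Ro
YAW,C=57.,(.620,.333)
def tool(s=None):
    s=s or monitor.get_state(); q=s['orientation']; return Ro.from_quat([q[1],q[2],q[3],q[0]]),s['tcp_pos']
def handle(th,z=.141): return G(YAW,C,door(th,[(.195,.048,z)]))[0]
def post(phi,z=.139): # phi= clockwise total angle screw+clutch
    a=-np.radians(143)-phi
    return G(YAW,C,[(-.04+.07*np.cos(a),.07*np.sin(a),z)])[0]
def show():
    s=monitor.get_state(); R,p=tool(s); m=R.as_matrix()
    print('t',round(s['clock'],2),'tcp',p.round(4),'jawyaw',round(np.degrees(np.arctan2(m[1,0],m[0,0])),1),'z',m[:,2].round(3),'F',s['wrist_force'].round(2),'T',s['ft_torque'].round(2),'gap',round(s['finger_gap'],4),'q',s['joint_pos'].round(2))
def shift(X):
    R,p=tool(); d=np.asarray(X)-p; print('world d',(d*1000).round(1),'tool d',(R.inv().apply(d)*1000).round(1))
E
python3 - <<'E'
from h import *
show(); R,p=tool(); print(R.as_matrix().round(3))
for th in (.1,.5,1,1.5,1.68): print(th,handle(th).round(4))
for f in (.3,.8,1.25,1.5): print(f,post(f).round(4))
for n,u,v in (('cup',360,295),('spL',398,236),('tape',411,160)): print(n,ray('top',u,v,.085 if n=='cup' else 0).round(3))
shift(handle(.1,.22))
E
```

```text
t 0.15 tcp [0.1763 0.547  0.2526] jawyaw 72.1 z [-0.952  0.307  0.   ] F [-1.14 -0.45  0.41] T [ 0.05 -0.01  0.01] gap 0.0856 q [1.12 0.31 0.05 1.3  0.   1.43]
[[ 0.307 -0.001 -0.952]
 [ 0.952 -0.001  0.307]
 [-0.001 -1.     0.   ]]
0.1 [0.447  0.2102 0.141 ]
0.5 [0.4442 0.1305 0.141 ]
1 [0.4843 0.0395 0.141 ]
1.5 [ 0.5631 -0.021   0.141 ]
1.68 [ 0.5974 -0.0322  0.141 ]
0.3 [0.5822 0.2313 0.139 ]
0.8 [0.5515 0.2473 0.139 ]
1.25 [0.5335 0.2728 0.139 ]
1.5 [0.5289 0.2896 0.139 ]
cup [ 0.419 -0.157  0.085]
spL [ 0.556 -0.259  0.   ]
tape [ 0.734 -0.296  0.   ]
world d [ 270.7 -336.8  -32.6] tool d [-237.4   32.9 -361. ]
```

```bash
cat >> h.py <<'E'
def plan(pts,turn,g,rotd=None):
    """pts: world waypoints, one per row; turn: deg per row about tool y"""
    R,p=tool()
    for i,X in enumerate(pts):
        d=R.inv().apply(np.asarray(X)-p)*1000
        print(g,*d.round(1),0,turn,0,';',end=' '); p=np.asarray(X); R=R*Ro.from_rotvec([0,np.radians(turn),0])
    print()
def lin(X,n):
    p=tool()[1]; return [p+(np.asarray(X)-p)*(i+1)/n for i in range(n)]
E
python3 - <<'E'
from h import *
plan(lin(handle(.1,.215),8),-9.4,0.2)
E
```

```text
0.2 -29.7 4.7 -45.1 0 -9.4 0 ; 0.2 -36.7 4.7 -39.7 0 -9.4 0 ; 0.2 -42.6 4.7 -33.2 0 -9.4 0 ; 0.2 -47.5 4.7 -25.7 0 -9.4 0 ; 0.2 -51.0 4.7 -17.6 0 -9.4 0 ; 0.2 -53.2 4.7 -9.1 0 -9.4 0 ; 0.2 -54.0 4.7 -0.2 0 -9.4 0 ; 0.2 -53.3 4.7 8.6 0 -9.4 0 ;
```

Call:
drive_tool(plan="0.2 -29.7 4.7 -45.1 0 -9.4 0; 0.2 -36.7 4.7 -39.7 0 -9.4 0; 0.2 -42.6 4.7 -33.2 0 -9.4 0; 0.2 -47.5 4.7 -25.7 0 -9.4 0; 0.2 -51 4.7 -17.6 0 -9.4 0; 0.2 -53.2 4.7 -9.1 0 -9.4 0; 0.2 -54 4.7 0 0 -9.4 0; 0.2 -53.3 4.7 8.6 0 -9.4 0")

```text
clock: 1.15
tcp_pos: [0.4516, 0.2128, 0.2129]
orientation: [0.19, -0.189, -0.681, 0.682]
wrist_force: [-0.1, 0.7, -0.6]
finger_gap: 0.0511
```

Run:
```python
from h import *
show();shift(handle(.1,.215)); p,d=cams.read_camera('wrist'); cv2.imwrite('pics/w1.png',p[:,:,::-1])
p,d=cams.read_camera('top'); cv2.imwrite('pics/t1.png',cv2.resize(p[95:325,15:245],None,fx=2.6,fy=2.6)[:,:,::-1])
```

```text
t 1.15 tcp [0.4516 0.2128 0.2129] jawyaw 148.9 z [-0.516 -0.857  0.001] F [-0.1   0.71 -0.61] T [ 0.02 -0.07 -0.06] gap 0.0511 q [ 0.28  0.18 -0.22  1.16 -0.   -0.75]
world d [-4.6 -2.6  2.1] tool d [ 2.6 -2.1  4.6]
```

View pics/w1.png

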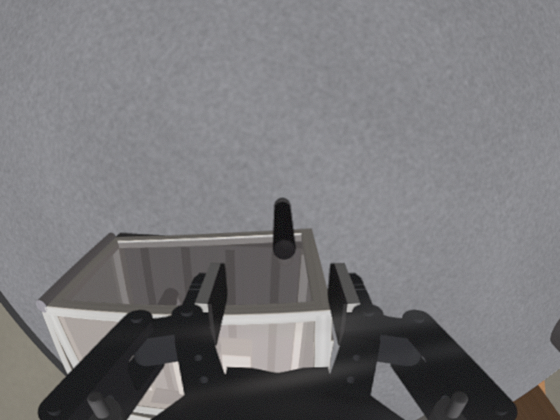

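View pics/t1.png

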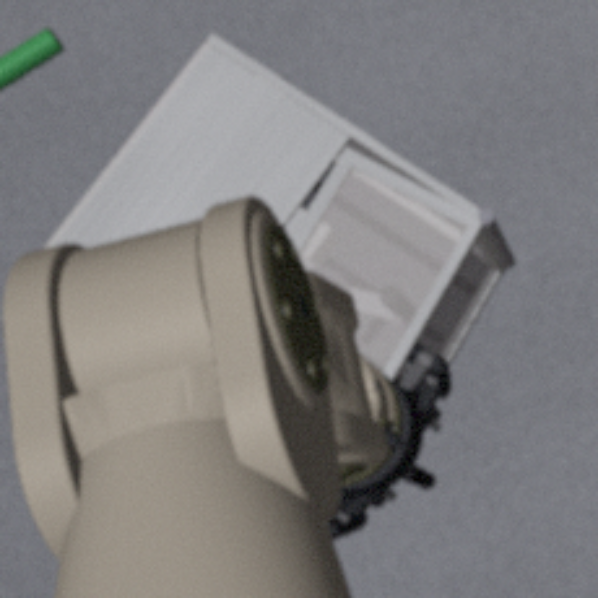

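```bash
cat >> h.py <<'E'
def fproj(X,c=None):
    c=c or cams.calibration('wrist'); q=c['R']@np.asarray(X)+c['t']; r=np.hypot(q[0],q[1]); a=np.arctan2(r,q[2])
    return c['cx']+c['fx']*a*q[0]/r, c['cy']+c['fy']*a*q[1]/r
def fray(u,v,z,c=None):
    c=c or cams.calibration('wrist'); x=(u-c['cx'])/c['fx'];y=(v-c['cy'])/c['fy'];r=np.hypot(x,y)
    d=c['R'].T@np.array([np.sin(r)*x/r,np.sin(r)*y/r,np.cos(r)]); o=-c['R'].T@c['t']; return o+d*(z-o[2])/d[2]
E
python3 - <<'E'
from h import *
print(fproj(handle(.1,.163)),fproj(handle(.1,.081)),fray(285,249,.163),fray(282,202,.081), handle(.1)); 
for t in (.06,.08,.1,.12): print(handle(t))
R,p=tool();print(fproj(p),fproj(p+[0,0,-.05]))
E
```

```text
(np.float64(287.37942820343454), np.float64(244.05270447535102)) (np.float64(284.39302877658895), np.float64(201.50359329944462)) [0.44981042 0.21222647 0.163     ] [0.4488637  0.20953753 0.081     ] [0.44696969 0.21020011 0.141     ]
[0.44899272 0.21797347 0.141     ]
[0.44794234 0.2140969  0.141     ]
[0.44696969 0.21020011 0.141     ]
[0.44607518 0.20628464 0.141     ]
(np.float64(278.3404880610544), np.float64(297.6374981687582)) (np.float64(278.03255911127314), np.float64(249.5301202493855))
```

Call:
drive_tool(plan="0.2 2 20 3.6 0 0 0; 0.2 0 30 0 0 0 0; 0.2 0 23 0 0 0 0; -0.6 0 0 0 0 0 0; -1 0 0 0 0 0 0; -1 0 0 0 0 0 0; -1 0 0 0 0 0 0", grip_force=25)

```text
clock: 2.12
tcp_pos: [0.4461, 0.2095, 0.1378]
orientation: [0.197, -0.192, -0.679, 0.681]
wrist_force: [2.3, -0.2, -8.9]
finger_gap: 0.0134
```

Run:
```python
from h import *
show(); p,d=cams.read_camera('wrist'); cv2.imwrite('pics/w2.png',p[:,:,::-1])
```

```text
t 2.12 tcp [0.4461 0.2095 0.1378] jawyaw 148.1 z [-0.529 -0.849  0.005] F [ 2.27 -0.22 -8.88] T [-0.14 -0.42 -0.03] gap 0.0134 q [ 0.28  0.23 -0.36  0.99  0.   -0.74]
```

View pics/w2.png

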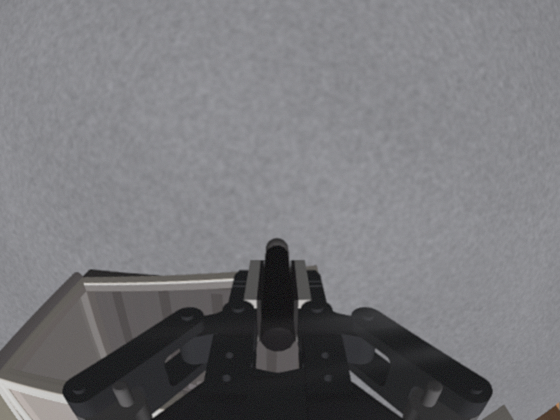

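Run:
```python
from h import *
plan([handle(t,.1378) for t in np.linspace(.1,.9,9)[1:]],0,-1)
```

```text
-1 -7.7 0.1 17.6 0 0 0 ; -1 -9.1 0.0 17.9 0 0 0 ; -1 -10.9 0.0 16.9 0 0 0 ; -1 -12.5 0.0 15.7 0 0 0 ; -1 -14.0 -0.0 14.4 0 0 0 ; -1 -15.4 -0.0 12.9 0 0 0 ; -1 -16.6 -0.0 11.3 0 0 0 ; -1 -17.6 -0.1 9.6 0 0 0 ;
```

Call:
drive_tool(plan="-1 -7.7 0 17.6 0 0 0; -1 -9.1 0 17.9 0 0 0; -1 -10.9 0 16.9 0 0 0; -1 -12.5 0 15.7 0 0 0; -1 -14 0 14.4 0 0 0; -1 -15.4 0 12.9 0 0 0; -1 -16.6 0 11.3 0 0 0; -1 -17.6 0 9.6 0 0 0")

```text
clock: 3.18
tcp_pos: [0.4758, 0.0512, 0.1378]
orientation: [-0.194, 0.194, 0.682, -0.678]
wrist_force: [6.1, 4.6, -12.0]
finger_gap: 0.0132
```

Run:
```python
from h import *
show(); shift(handle(.9,.1378))
ts=np.linspace(0,1.7,171); e=[np.linalg.norm((handle(t)-tool()[1])[:2]) for t in ts]; k=int(np.argmin(e)); print(ts[k],e[k])
t0=ts[k]
plan([handle(t,.1378) for t in np.linspace(t0,1.69,9)[1:]],0,-1)
p,d=cams.read_camera('side'); cv2.imwrite('pics/s2.png',p[:,:,::-1])
```

```text
t 3.17 tcp [0.4758 0.0512 0.1378] jawyaw 148.1 z [-0.528 -0.849 -0.005] F [  6.1    4.58 -12.03] T [ 0.89 -1.04 -0.04] gap 0.0132 q [-0.06  0.2  -0.4   0.97  0.   -1.08]
world d [-3.1  4.7 -0. ] tool d [ 5.2  0.1 -2.4]
0.93 0.00034204510716231095
-1 -18.1 -0.0 7.1 0 0 0 ; -1 -18.3 -0.1 5.2 0 0 0 ; -1 -18.8 -0.1 3.4 0 0 0 ; -1 -19.0 -0.0 1.6 0 0 0 ; -1 -19.1 -0.0 -0.2 0 0 0 ; -1 -19.0 -0.0 -2.0 0 0 0 ; -1 -18.7 -0.0 -3.8 0 0 0 ; -1 -18.3 -0.0 -5.5 0 0 0 ;
```

View pics/s2.png

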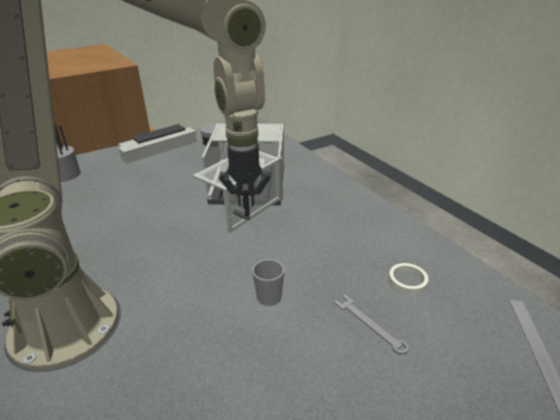

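Call:
drive_tool(plan="-1 -18.1 0 7.1 0 0 0; -1 -18.3 0 5.2 0 0 0; -1 -18.8 0 3.4 0 0 0; -1 -19 0 1.6 0 0 0; -1 -19.1 0 0 0 0 0; -1 -19 0 -2 0 0 0; -1 -18 0 -3.8 0 0 0; -1 -14 0 -4.5 0 0 0")

```text
clock: 4.22
tcp_pos: [0.6019, -0.0325, 0.1378]
orientation: [-0.194, 0.194, 0.687, -0.673]
wrist_force: [-0.1, 5.1, -2.9]
finger_gap: 0.0131
```

Run:
```python
from h import *
show()
ts=np.linspace(1,1.8,161); e=[np.linalg.norm((handle(t)-tool()[1])[:2]) for t in ts]; k=int(np.argmin(e)); print(ts[k],e[k])
p,d=cams.read_camera('wrist'); cv2.imwrite('pics/w3.png',p[:,:,::-1])
p,d=cams.read_camera('top'); cv2.imwrite('pics/t3.png',p[:,:,::-1])
```

```text
t 4.22 tcp [ 0.6019 -0.0325  0.1378] jawyaw 148.2 z [-0.527 -0.85  -0.019] F [-0.09  5.12 -2.87] T [0.54 0.04 0.05] gap 0.0131 q [-0.2   0.42 -0.09  1.06  0.02 -1.21]
1.7000000000000002 0.0007869107874841024
```

View pics/w3.png

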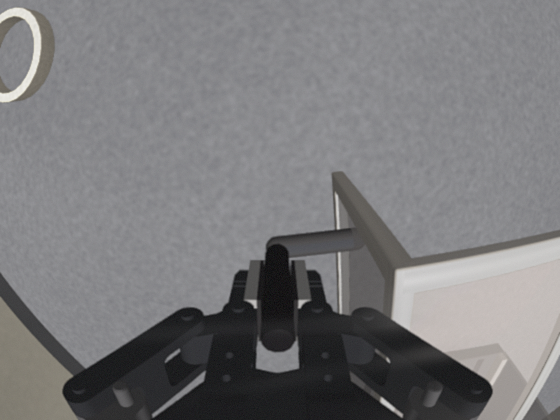

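View pics/t3.png

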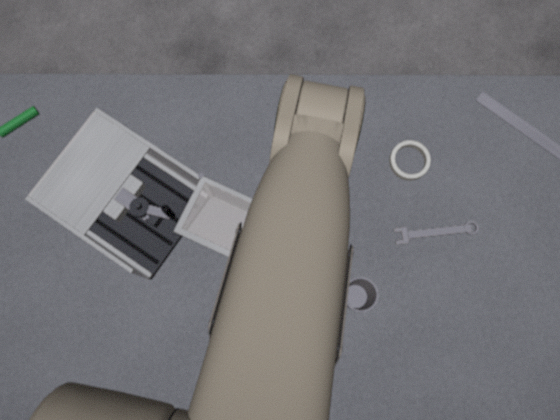

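Call:
drive_tool(plan="-0.4 0 0 0 0 0 0; -0.4 0 0 0 0 0 0; -0.4 0 0 0 0 0 0; -0.4 0 -25 0 0 0 0; -0.4 0 -35 0 0 0 0; -0.4 0 -30 0 0 0 0")

```text
clock: 5.08
tcp_pos: [0.601, -0.0366, 0.2307]
orientation: [-0.194, 0.195, 0.686, -0.674]
wrist_force: [-0.3, -0.4, 0.7]
finger_gap: 0.0257
```

Run:
```python
from h import *
show()
p,d=cams.read_camera('top'); np.savez('pics/top4.npz',p=p)
overlay('top',p,YAW,C,1.70,.4,15,265,95,295,3,'pics/t4.png')
im=cv2.resize(p[140:250,80:200],None,fx=5,fy=5,interpolation=cv2.INTER_CUBIC)[:,:,::-1]; cv2.imwrite('pics/t4c.png',im)
```

```text
t 5.08 tcp [ 0.601  -0.0366  0.2307] jawyaw 148.1 z [-0.528 -0.849 -0.017] F [-0.27 -0.43  0.69] T [-0.02 -0.02 -0.03] gap 0.0257 q [-0.2   0.37  0.07  1.27  0.02 -1.22]
```

View pics/t4.png

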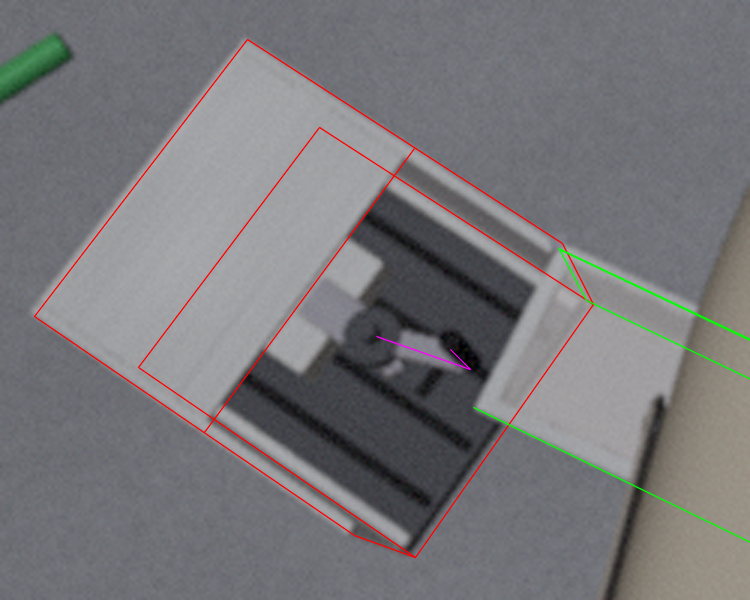

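View pics/t4c.png

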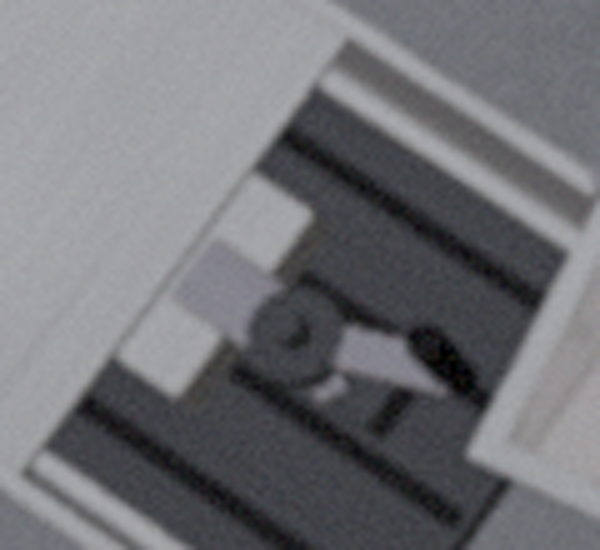

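Run:
```python
from h import *
X=ray('top',165.6,208.2,.156); print(X)
ax=G(YAW,C,[(-.04,0,.139)])[0]; d=X-ax; print(ax,np.hypot(*d[:2])); a=np.degrees(np.arctan2(d[1],d[0]))-YAW; print('guard ang',a,'phi',np.radians(-a-143)%6.283)
for f in (0,.1,.2,.3,.4): print(f,post(f).round(4),proj('top',[post(f,.156)]))
shift(post(.2,.215))
```

```text
[0.58111515 0.23163185 0.156     ]
[0.59821444 0.29945318 0.139     ] 0.06994367569229845
guard ang -161.15064849969588 phi 0.316788577691862
0 [0.6031 0.2296 0.139 ] [[167.15496294 197.34818663]]
0.1 [0.5961 0.2295 0.139 ] [[167.05522722 200.79442909]]
0.2 [0.5891 0.23   0.139 ] [[166.60134764 204.2371246 ]]
0.3 [0.5822 0.2313 0.139 ] [[165.79649332 207.64163303]]
0.4 [0.5755 0.2332 0.139 ] [[164.64742867 210.97343182]]
world d [-13.4 267.  -20.2] tool d [ 152.6   24.  -219.1]
```

Run:
```python
from h import *
plan(lin([.5815,.2315,.215],6),0,-.1)
```

```text
-0.1 26.6 4.0 -36.1 0 0 0 ; -0.1 26.6 4.0 -36.1 0 0 0 ; -0.1 26.6 4.0 -36.1 0 0 0 ; -0.1 26.6 4.0 -36.1 0 0 0 ; -0.1 26.6 4.0 -36.1 0 0 0 ; -0.1 26.6 4.0 -36.1 0 0 0 ;
```

Call:
drive_tool(plan="-0.1 26.6 0 -36.1 0 0 0; -0.1 26.6 0 -36.1 0 0 0; -0.1 26.6 0 -36.1 0 0 0; -0.1 26.6 0 -36.1 0 0 0; -0.1 26.6 0 -36.1 0 0 0; -0.1 25 2 -35 0 0 0; -0.1 0 2 0 0 0 0")

```text
clock: 6.0
tcp_pos: [0.584, 0.2349, 0.2385]
orientation: [-0.189, 0.202, 0.686, -0.673]
wrist_force: [0.3, -0.1, -0.0]
finger_gap: 0.0383
```

Run:
```python
from h import *
show(); shift([.5815,.2315,.215]); print(fproj(post(.31,.156)))
p,d=cams.read_camera('wrist'); cv2.imwrite('pics/w5.png',p[:,:,::-1])
```

```text
t 6.0 tcp [0.584  0.2349 0.2385] jawyaw 147.8 z [-0.532 -0.846 -0.023] F [ 0.32 -0.15 -0.03] T [-0.04  0.04 -0.02] gap 0.0383 q [ 0.25  0.4   0.14  1.28  0.01 -0.76]
world d [ -2.5  -3.4 -23.5] tool d [ 0.7 23.4  4.7]
(np.float64(279.8086780152514), np.float64(219.97164533566195))
```

View pics/w5.png

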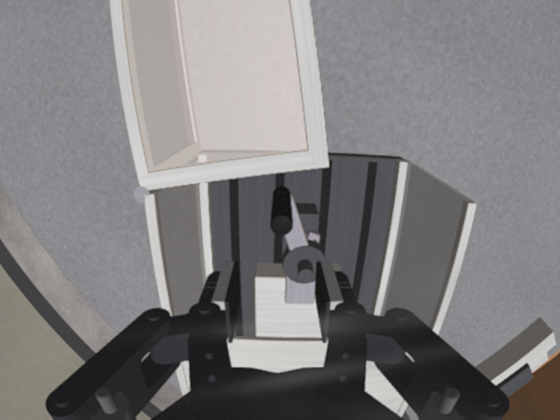

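Run:
```python
from h import *
X=fray(282,225,.156);print(X, np.hypot(*(X-post(0))[:2]))
ax=G(YAW,C,[(-.04,0,.139)])[0]; d=X-ax; print(np.hypot(*d[:2]),np.radians(-(np.degrees(np.arctan2(d[1],d[0]))-YAW)-143))
print(fray(304,263,.12),ax)
shift([.582,.232,.140])
```

```text
[0.5822272  0.23379045 0.156     ] 0.02128207247613963
0.06758095760350397 0.3086413241714693
[0.59301498 0.28645877 0.12      ] [0.59821444 0.29945318 0.139     ]
world d [ -2.1  -1.4 -98.2] tool d [ 2.2 98.1  4.5]
```

Call:
drive_tool(plan="-0.1 2 30 4 0 0 0; -0.1 0 30 0 0 0 0; -0.1 0 20 0 0 0 0; -0.1 0 15 0 0 0 0; -0.4 0 0 0 0 0 0; -0.4 0 0 0 0 0 0")

```text
clock: 6.8
tcp_pos: [0.584, 0.2259, 0.1423]
orientation: [-0.191, 0.206, 0.685, -0.672]
wrist_force: [-0.9, 0.8, -1.0]
finger_gap: 0.026
```

Run:
```python
from h import *
show()
p,d=cams.read_camera('wrist'); cv2.imwrite('pics/w6.png',p[:,:,::-1])
p,d=cams.read_camera('side'); cv2.imwrite('pics/s6.png',cv2.resize(p[60:230,170:330],None,fx=3.5,fy=3.5)[:,:,::-1])
```

```text
t 6.8 tcp [0.584  0.2259 0.1423] jawyaw 147.4 z [-0.539 -0.842 -0.023] F [-0.9   0.8  -0.97] T [0.14 0.11 0.01] gap 0.026 q [ 0.24  0.44 -0.04  1.06  0.   -0.76]
```

View pics/w6.png

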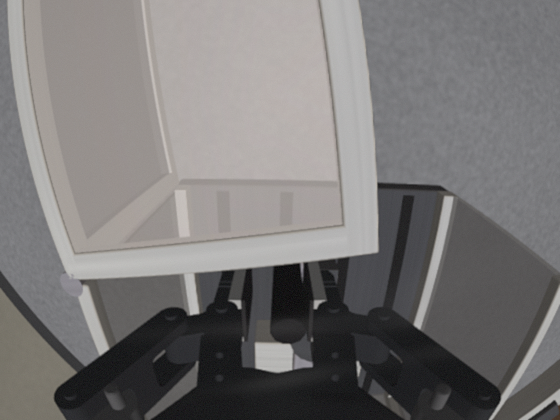

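View pics/s6.png

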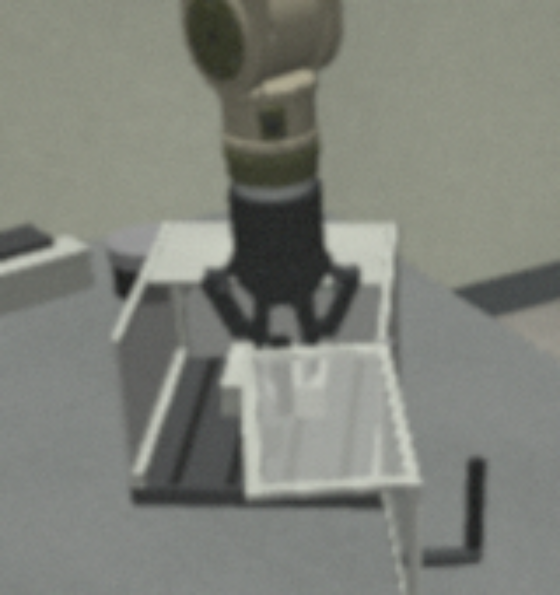

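```bash
cat >> h.py <<'E'
def sweep(phis,turn,g,e=.005,z=.141):
    R,p=tool(); X=[];m=R
    for f in phis:
        m=m*Ro.from_rotvec([0,np.radians(turn),0]); j=m.as_matrix()[:,0]*[1,1,0]
        X.append(post(f,z)+e*j)
    plan(X,turn,g)
def est():
    s=monitor.get_state();R,p=tool(s); j=R.as_matrix()[:,0]; X=p-j*(s['finger_gap']/2-.008); ax=G(YAW,C,[(-.04,0,.139)])[0]; d=X-ax
    print('phi if on trailing pad',np.radians((-(np.degrees(np.arctan2(d[1],d[0]))-YAW)-143)%360),'r',np.hypot(*d[:2]))
    for f in (p,):
        d=f-ax; print('phi at tcp',np.radians((-(np.degrees(np.arctan2(d[1],d[0]))-YAW)-143)%360))
E
python3 - <<'E'
from h import *
est(); sweep(np.linspace(.31,1.05,9)[1:],3.5,-.4)
E
```

```text
phi if on trailing pad 0.20267015661882765 r 0.07650314678029631
phi at tcp 0.25974971521310664
-0.4 16.2 1.3 -1.6 0 3.5 0 ; -0.4 6.3 -0.1 1.3 0 3.5 0 ; -0.4 6.3 -0.1 1.1 0 3.5 0 ; -0.4 6.3 -0.1 0.9 0 3.5 0 ; -0.4 6.4 -0.1 0.7 0 3.5 0 ; -0.4 6.4 -0.1 0.5 0 3.5 0 ; -0.4 6.4 -0.1 0.3 0 3.5 0 ; -0.4 6.5 -0.0 0.1 0 3.5 0 ;
```

Call:
drive_tool(plan="-0.4 5 0 -5 0 0 0; -0.4 10 0 2.5 0 3.5 0; -0.4 6.3 0 1.3 0 3.5 0; -0.4 6.3 0 1.1 0 3.5 0; -0.4 6.3 0 0.9 0 3.5 0; -0.4 6.4 0 0.7 0 3.5 0; -0.4 6.4 0 0.5 0 3.5 0; -0.4 6.4 0 0.3 0 3.5 0")

```text
clock: 7.9
tcp_pos: [0.546, 0.2631, 0.1474]
orientation: [-0.332, 0.353, 0.628, -0.609]
wrist_force: [-0.1, -1.0, 0.1]
finger_gap: 0.0255
```

Run:
```python
from h import *
show(); est()
p,d=cams.read_camera('wrist'); cv2.imwrite('pics/w7.png',p[:,:,::-1])
```

```text
t 7.9 tcp [0.546  0.2631 0.1474] jawyaw 122.1 z [-0.846 -0.531 -0.038] F [-0.09 -1.04  0.09] T [-0.25  0.    0.02] gap 0.0255 q [ 0.32  0.39 -0.11  1.03 -0.   -0.24]
phi if on trailing pad 0.9584886321928808 r 0.06409237373972558
phi at tcp 1.032236275118769
```

View pics/w7.png

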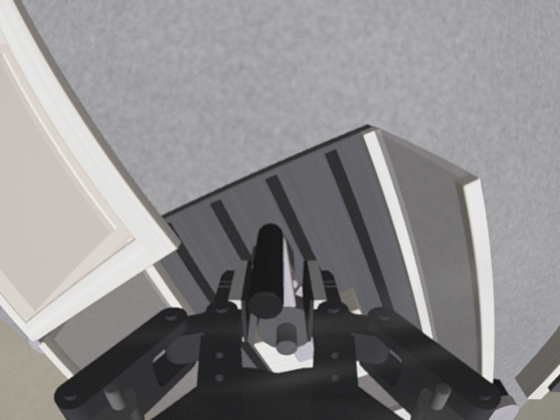

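Run:
```python
from h import *
sweep([1.04,1.12,1.2],4,-.4)
```

```text
-0.4 4.4 6.3 6.2 0 4 0 ; -0.4 5.6 -0.1 0.0 0 4 0 ; -0.4 5.6 -0.0 -0.0 0 4 0 ;
```

Call:
drive_tool(plan="-0.4 4.4 6 6 2 4 0; -0.4 5.6 0 0 0 4 0; -0.4 5 0 0 0 4 0; -0.4 0 0 0 0 0 0")

```text
clock: 8.45
tcp_pos: [0.5348, 0.2757, 0.1434]
orientation: [-0.4, 0.411, 0.58, -0.579]
wrist_force: [0.3, -0.1, 0.7]
finger_gap: 0.0258
```

Run:
```python
from h import *
show(); est()
sweep([1.25,1.3,1.35],3,-.4)
```

```text
t 8.45 tcp [0.5348 0.2757 0.1434] jawyaw 110.0 z [-0.94  -0.342 -0.01 ] F [ 0.33 -0.13  0.68] T [-0.03  0.01 -0.02] gap 0.0258 q [ 0.35  0.41 -0.09  1.06 -0.01 -0.  ]
phi if on trailing pad 1.209413358814712 r 0.06796166837690741
phi at tcp 1.2816306691261994
-0.4 2.8 2.3 2.0 0 3 0 ; -0.4 3.5 -0.0 -0.0 0 3 0 ; -0.4 3.5 -0.0 -0.0 0 3 0 ;
```

Now the slow steps, watching the force.

Call:
drive_tool(plan="-0.4 2.8 2 2 0 3 0; -0.4 0 0 0 0 0 0")

```text
clock: 8.7
tcp_pos: [0.5329, 0.278, 0.1422]
orientation: [-0.414, 0.426, 0.57, -0.568]
wrist_force: [-0.1, 0.2, -0.5]
finger_gap: 0.0259
```

Run:
```python
from h import *
show(); est()
```

```text
t 8.7 tcp [0.5329 0.278  0.1422] jawyaw 107.2 z [-0.955 -0.295 -0.013] F [-0.09  0.22 -0.52] T [ 0.03  0.04 -0.03] gap 0.0259 q [ 0.35  0.41 -0.1   1.06 -0.01  0.05]
phi if on trailing pad 1.2513376930171167 r 0.06906233239341918
phi at tcp 1.3227710532170487
```

Call:
drive_tool(plan="-0.4 3.5 0 0 0 2 0; -0.4 0 0 0 0 0 0")

```text
clock: 8.95
tcp_pos: [0.5323, 0.2811, 0.1427]
orientation: [-0.423, 0.435, 0.564, -0.561]
wrist_force: [0.6, -0.9, 0.8]
finger_gap: 0.0256
```

Run:
```python
from h import *
show(); est()
```

```text
t 8.95 tcp [0.5323 0.2811 0.1427] jawyaw 105.3 z [-0.964 -0.265 -0.014] F [ 0.62 -0.85  0.84] T [-0.   -0.03 -0.  ] gap 0.0256 q [ 0.36  0.41 -0.09  1.06 -0.01  0.09]
phi if on trailing pad 1.2984513502678003 r 0.06862226925464096
phi at tcp 1.3684431610547823
```

Call:
drive_tool(plan="-0.4 3 0 0 0 2 0; -0.4 0 0 0 0 0 0")

```text
clock: 9.2
tcp_pos: [0.5327, 0.2819, 0.143]
orientation: [-0.431, 0.446, 0.556, -0.554]
wrist_force: [-0.0, -0.8, -1.0]
finger_gap: 0.026
```

Run:
```python
from h import *
show(); est()
p,d=cams.read_camera('wrist'); cv2.imwrite('pics/w8.png',p[:,:,::-1])
```

```text
t 9.2 tcp [0.5327 0.2819 0.143 ] jawyaw 103.4 z [-0.973 -0.232 -0.015] F [-0.02 -0.85 -1.04] T [-0.31 -0.09  0.01] gap 0.026 q [ 0.36  0.41 -0.09  1.06 -0.02  0.13]
phi if on trailing pad 1.30633411989775 r 0.0681402512249611
phi at tcp 1.3794866087028397
```

View pics/w8.png

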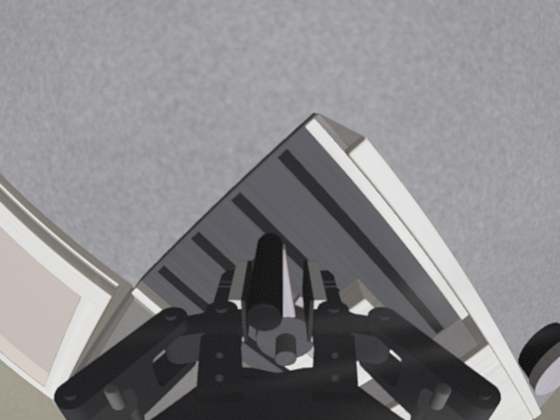

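Call:
drive_tool(plan="-0.4 5 0 0 0 2 0")

```text
clock: 9.38
tcp_pos: [0.5319, 0.2849, 0.1429]
orientation: [-0.44, 0.457, 0.547, -0.547]
wrist_force: [-0.0, -9.0, 1.3]
finger_gap: 0.0259
```

Run:
```python
from h import *
show(); est()
```

```text
t 9.38 tcp [0.5319 0.2849 0.1429] jawyaw 101.3 z [-0.98  -0.197 -0.015] F [-0.02 -9.02  1.32] T [-1.78 -0.05 -0.04] gap 0.0259 q [ 0.37  0.41 -0.09  1.06 -0.02  0.17]
phi if on trailing pad 1.3516513667324388 r 0.06819955330309103
phi at tcp 1.4240121879252299
```

Call:
drive_tool(plan="-0.4 5 0 0 0 2 0; -0.4 5 0 0 0 2 0")

```text
clock: 9.62
tcp_pos: [0.5305, 0.2902, 0.1428]
orientation: [0.457, -0.478, -0.528, 0.532]
wrist_force: [0.8, -9.1, 2.4]
finger_gap: 0.0257
```

Run:
```python
from h import *
show(); est()
```

```text
t 9.62 tcp [0.5305 0.2902 0.1428] jawyaw 97.2 z [-0.992 -0.125 -0.016] F [ 0.82 -9.13  2.36] T [-1.62 -0.14 -0.05] gap 0.0257 q [ 0.38  0.42 -0.08  1.07 -0.03  0.26]
phi if on trailing pad 1.4335882380194558 r 0.06854991936953904
phi at tcp 1.504586552377005
```

Call:
drive_tool(plan="-0.4 5 0 0 0 2 0; -0.4 5 0 0 0 2 0; -0.4 5 0 0 0 2 0")

```text
clock: 10.0
tcp_pos: [0.5292, 0.2983, 0.1424]
orientation: [-0.482, 0.51, 0.499, -0.509]
wrist_force: [0.4, -9.1, 2.5]
finger_gap: 0.0255
```

Run:
```python
from h import *
show(); est()
p,d=cams.read_camera('wrist'); cv2.imwrite('pics/w9.png',p[:,:,::-1])
```

```text
t 10.0 tcp [0.5292 0.2983 0.1424] jawyaw 90.9 z [-1.    -0.016 -0.017] F [ 0.43 -9.06  2.48] T [-1.64  0.05 -0.05] gap 0.0255 q [ 0.4   0.43 -0.06  1.08 -0.04  0.38]
phi if on trailing pad 1.5557259243187287 r 0.06917917631014434
phi at tcp 1.6241671962562019
```

View pics/w9.png

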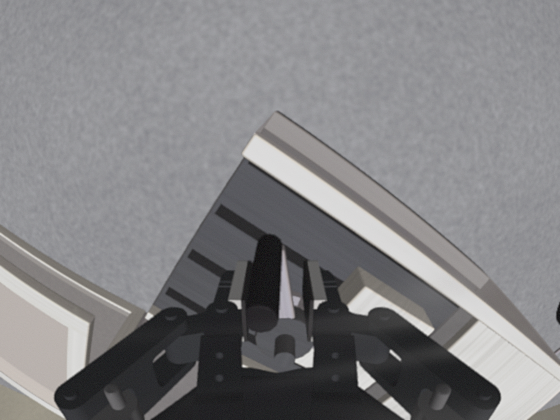

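Call:
drive_tool(plan="-0.3 -3 0 0 0 0 0; -0.3 -2 0 0 0 0 0; -0.3 0 0 0 0 0 0; -0.3 0 -20 0 0 0 0; -0.3 0 -35 0 0 0 0; -0.3 0 -45 0 0 0 0; -0.3 0 0 0 0 0 0")

```text
clock: 10.92
tcp_pos: [0.5271, 0.2984, 0.2449]
orientation: [0.483, -0.507, -0.501, 0.509]
wrist_force: [0.5, -0.2, 0.4]
finger_gap: 0.0296
```

Run:
```python
from h import *
show()
p,d=cams.read_camera('top'); cv2.imwrite('pics/t9.png',p[:,:,::-1])
p,d=cams.read_camera('wrist'); cv2.imwrite('pics/w10.png',p[:,:,::-1])
print([np.round(fproj(post(f,.156)),1) for f in (1.3,1.4,1.5,1.6)])
```

```text
t 10.93 tcp [0.5271 0.2984 0.2449] jawyaw 91.1 z [-1.    -0.02  -0.016] F [ 0.46 -0.22  0.39] T [0.09 0.02 0.01] gap 0.0296 q [ 0.4   0.38  0.12  1.31 -0.04  0.38]
[array([250.8, 233.5]), array([260.4, 231.2]), array([270.3, 229.8]), array([280.4, 229.3])]
```

View pics/t9.png

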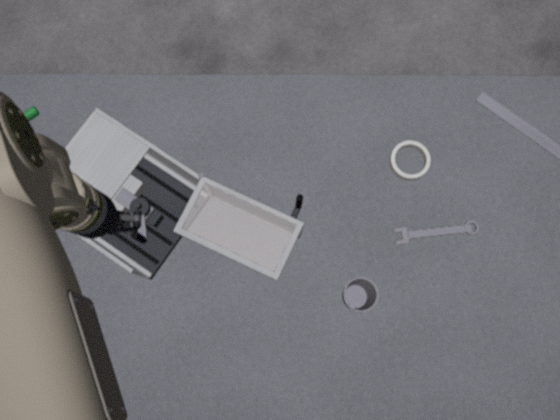

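View pics/w10.png

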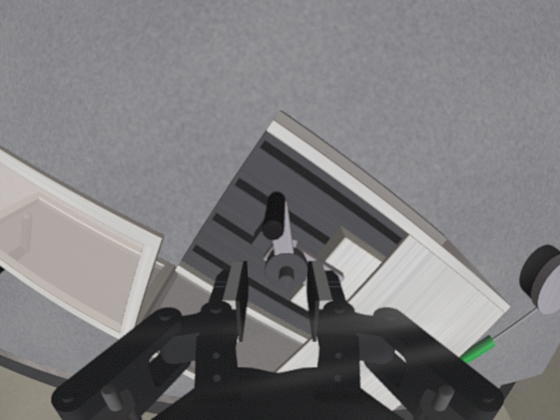

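Run:
```python
from h import *
X=fray(272,229,.156); print(X); ax=G(YAW,C,[(-.04,0,.139)])[0]; d=X-ax; print(np.radians((-(np.degrees(np.arctan2(d[1],d[0]))-YAW)-143)%360))
p,d=cams.read_camera('top'); overlay('top',p,YAW,C,1.70,1.5,60,310,120,290,3,'pics/t10.png')
```

```text
[0.52824979 0.2908186  0.156     ]
1.5178169718264116
```

View pics/t10.png

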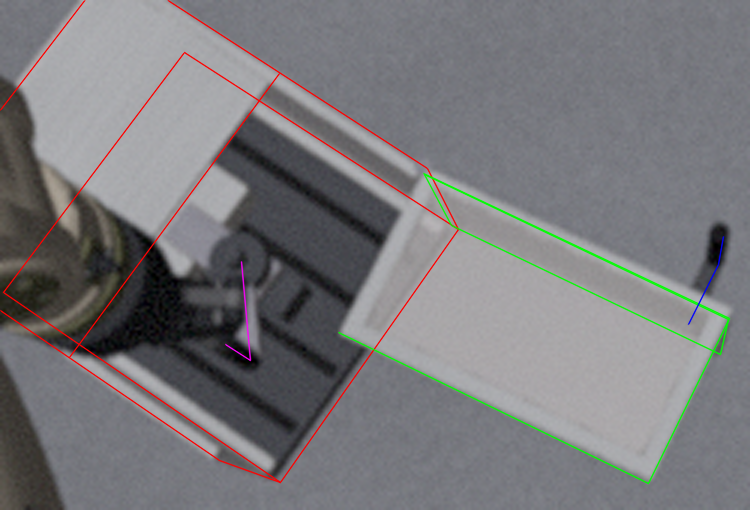

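Door at about 1.70 rad and the lever at about 1.5 rad in total both match the model overlay. Handing in.

```bash
python3 -c "
from workcell import job
print(job.hand_in())"
```

```text
the job is handed in; nothing more can be done
None
```

The job is handed in. As far as my last checks show, the door stands open at about 1.70 rad and the clutch has slipped past its first click but not to its second. The hand-in itself gave no verdict.

- **Door:** I swung it open with the fingers on its handle and let go. The model overlay on the top view taken just before hand-in matches 1.70 rad.
- **Clamp lever:** I pushed it clockwise until the resistance rose to a steady 9 N, which is the clutch slipping. From where it first held, I went about 0.25 rad further by tool position, then backed off and lifted clear.
- **Lever angle:** A wrist picture after release put the lever at about 1.52 rad in total, which would be about 0.27 rad of slip. The tool position during the push read 1.56 rad, but it also put the tight point at about 1.30 rad rather than 1.25. Allowing for that offset, the two agree to within about 0.02 rad.
- **Bystanders:** The spanner, tape roll and cup appear at the same pixels as at the start.
- **Hand-in state:** The gripper was clear above the guard with the force reading near zero, about 11 s into the run.

No check failed; the lever readings above were the only ones that differed.

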